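# Key the drip grate into the glass rinser

### The job

Push the slotted grate of the glass rinser round by its stub until the notch in its rim is over the pin in the basin wall, then press it down until it is fully home, flush with the basin rim, and move away. Do not grip the stub or lift the grate, and leave the glasses and the other bar things where they are.

Things in the scene. Friction and masses are not known exactly. Their poses are not given: they have to be found in the camera images.
- basin: round steel glass-rinser basin fixed to the counter: wall 164 mm outside, 152 mm inside diameter, rim 32 mm above the counter, round foot 190 mm across. A fixed upright nozzle 23 mm across stands in its centre and ends 52 mm above the counter. Origin on the basin's axis at counter height; +x points at the locating pin, z up
- seat (a joint): travel of the black seat ring (96 mm across) under the grate, in m: 0 up, 0.008 fully down. It slides only straight down and carries the grate level. Friction holds it: a downward push on the grate of about 6 N moves it (10 N is ample) and it stays down by itself
- pin (a point): point on the top line of the locating pin, 60 mm from the basin's axis, 31.5 mm above the counter. The pin is a fixed level steel round bar, 9 mm thick, sticking inward from the wall to 54 mm from the axis; its outer part shows in the gap between grate and wall, and a dark block 12 x 18 mm outside the wall marks it
- grate: loose round slotted steel grate, 132 mm across, 8 mm thick, 350 g; its 26 mm bore sits loosely (1.5 mm play) over the nozzle, so it turns endlessly either way. Origin at the centre of its underside, +x points at its notch, z up. Starts level, underside 32 mm above the counter, resting just over the pin; fully home, underside 24 mm, top flush with the rim, possible only with the notch over the pin
- notch (a point): middle of the notch in the grate's rim, 60 mm from the grate's axis, at half the plate's thickness. The notch is a straight slot open to the rim, 14 mm wide, reaching in to 50 mm from the axis, so it has 2.5 mm play on each side of the pin
- stub_top (a point): centre of the top of the finger stub: an upright steel post on the grate, 16 mm across, 18 mm tall, 38 mm from the grate's axis, opposite the notch; top 26 mm above the grate's underside. Pushing it sideways with 1 to 3 N turns the grate, which stops when the push stops. Pressing down on the stub, or on the slotted face within 45 mm of the axis, lowers the grate level
- jigger: small dark steel double-cone measure standing upright, 42 mm across, 58 mm tall, loose, beside the basin; origin at the centre of its underside
- opener: flat dark steel bottle opener lying on the counter, about 120 x 36 x 6 mm, loose, beside the basin; origin at its underside
- coasters: stack of round cork coasters, 90 mm across, 16 mm high, loose, next to the basin; origin at the centre of its underside
- shaker: steel cocktail shaker standing on the wooden board to the right, 90 mm across, 205 mm tall, loose; origin at the centre of its underside
- bitters: amber bottle standing on the wooden board to the right, 54 mm across, 170 mm tall, loose; origin at the centre of its underside
- glass0: stemmed glass standing upside down on the drainer mat to the left, foot uppermost, 68 mm across, 141 mm tall, loose; origin at the centre of its lower end
- glass1: stemmed glass standing upside down on the drainer mat to the left, foot uppermost, 68 mm across, 141 mm tall, loose; origin at the centre of its lower end
- glass2: stemmed glass standing upside down on the drainer mat to the left, foot uppermost, 68 mm across, 141 mm tall, loose; origin at the centre of its lower end
Mind the look-alikes: they are no part of the job. Leave any pink or purple look-alike of the basin alone.

How it is judged:
By the outcome, as a careful person would: the job done as asked, in the order asked, and still so for the second after the job is handed in, with the robot touching nothing.
It also fails if it takes over 51 s, if anything falls off the work surface, if the arm or the gripper's body presses on something with over 40 N, if the wrist force passes 120 N, or if a joint passes its speed limit or range.

### The arm

A 6-joint arm with a two-finger parallel gripper is mounted at the origin on the work surface. World frame = base frame: x ahead of the robot, y to its left, z up, the work surface at z = 0. Lengths are in m, angles in rad, forces in N, time in s.
With the tool pointing down it reaches from about 0.35 to 0.775 m from the base axis. Payload 5.5 kg.
Tool frame: the origin (TCP) lies on the mounting face of the last link; the fingertips stand 173 mm ahead of it and the grasp point (between the pads) lies 155 mm ahead of it; z points along the fingers, y is the direction in which the jaws open and shut (so a half turn about z gives the same grasp; the last joint's range is limited). The gripper opens to 85 mm and grips with 20 to 120 N. Pads are 22 mm wide; open, the fingers measure 114 mm over their backs; the gripper's body (76 mm by 85 mm) begins 54 mm behind the grasp point. The pads swing forward as they close: fully open they stand 13 mm farther back than shut.
Start: joints at [-1.473, 0.313, 0.046, 1.304, 0, 1.431], TCP at [0.135, -0.559, 0.405] pointing down, gripper open.
Joint ranges: [-2.76, 2.76], [-0.86, 1.69], [-1.03, 1.26], [-2.2, 2.34], [-1.47, 1.5], [-3.14, 3.14]. Speed limits (rad/s): [2.57, 2.57, 3.14, 3.14, 3.14, 3.14].

### API

Orientations are given as a unit quaternion [w, x, y, z].
In Python, from workcell import get_state, eyes, env gives the robot as it stands. The module is installed in compiled form; this text tells all that it offers.
- The arm moves only by the tool carry_out, never from a script. Its argument "motion" is a list of rows, each an object of numbers: "jaw": the opening, from -1 (shut) to 1 (fully open); "tx", "ty", "tz": the shift along the tool's x, y, z in cm; "wx", "wy", "wz": the turn, a rotation vector about the tool's x, y, z in degrees. In form: [{"jaw": .., "tx": .., "ty": .., "tz": .., "wx": .., "wy": .., "wz": ..}, ...]. A call has 1 to 20 rows; each row shifts and turns the commanded pose from where the row before left it, along the tool's axes as they then stand; what a row does not reach is not made up. A row lasts 1/8 s, in which the tool goes at most 62.5 mm and 10.7 degrees, less where a joint would pass 70% of its speed; a pose out of reach is approached as far as the arm can. A call with a gripper value outside its range is refused whole. The fingers move at their own pace and stop on an object; "force" is the grip in N (left out, the last holds). Time passes only in rows, so rows that do not move let the fingers close. It gives the time, the measured TCP pose, the force and the opening at its end, in the units of the state.
- get_state(): the state, without advancing time (a new reading comes with each control period).
- eyes.read_camera(name): name is "scene" or "top" or "wrist"; returns the picture (400x640x3 uint8, blue, green, red); there is no depth.
- eyes.calibration(name): a dict with "K" (3x3 intrinsics, pixels), "camera_from_world" (4x4, takes a point from world to camera coordinates). Camera axes: x right, y up, looking along -z (the intrinsics and any distortion apply to the point x, -y, -z); pixel columns grow to the right and rows downward; lengths in m; the calibration is good to about 2 mm. A picture is of the moment at which its call begins: read the wrist's pose just before it. calibration takes no time and is no camera call; for the wrist camera it gives the pose at the moment of the call.
- env.hand_in(): hands the job in, once; it reports no verdict.
The state is a dict: "clock": time; "joint_pos": joint angles; "qvel": joint speeds; "tau": joint torques, N m; "tcp_pos": TCP position; "orientation": TCP orientation; "wrist_force": force on the tool from outside, world axes, zero at the start; "ft_torque": the same for the moment, N m; "finger_gap": finger opening in m.
Only numpy, scipy, OpenCV 4.12 (cv2) and the standard library are available. Lean on these libraries where they do the work, as an engineer would, in place of code of your own. Each camera call takes 0.05 s, during which the arm holds its last target.

## Working session

There is one attempt and no reset: what is moved stays moved. The work goes in short steps, Python scripts to look and compute and a tool call to move; the robot and the scene stay as the last step left them, time stands still between calls to the robot, and variables do not carry over. Pictures are saved under pics/ and viewed, and the job is handed in when it is done.

Besides the shell and the picture viewer there is one more tool, called after ">>>" in YAML: its name, and indented under it one key for each argument. carry_out: Moves the arm, as the interface text tells. Its arguments: {"type":"object","properties":{"motion":{"type":"array"},"force":{"type":"number"}},"required":["motion"]}

```bash
mkdir -p pics; python3 - <<'E'
from workcell import get_state, eyes, env
import cv2
s=get_state();print(s)
for n in ["scene","top","wrist"]:
    im=eyes.read_camera(n);cv2.imwrite(f"pics/{n}0.png",im);print(n,eyes.calibration(n))
E
```

```text
{'clock': 0.0, 'joint_pos': array([-1.47259821e+00,  3.14003959e-01,  4.49881541e-02,  1.30363713e+00,
       -3.31603976e-05,  1.43120390e+00]), 'qvel': array([-9.87796797e-04, -9.09294167e-04,  7.40642758e-05,  6.54135446e-04,
       -5.25976591e-04,  5.85217124e-04]), 'tau': array([-6.25820066e-04, -4.80628037e+01,  2.98533475e+01,  1.94102823e-02,
       -2.32536941e-04,  2.07283875e-05]), 'tcp_pos': array([ 0.13541515, -0.55861667,  0.40381033]), 'orientation': array([-9.28450465e-04,  9.92939850e-01,  1.18615316e-01,  2.63528331e-06]), 'wrist_force': array([-0.4673304 , -0.02832869,  0.72322234]), 'ft_torque': array([-0.00359255,  0.04121305, -0.02994737]), 'finger_gap': 0.08575903769394463}
scene {'K': array([[494.88003215,   0.        , 313.5086975 ],
       [  0.        , 494.88003215, 196.46588071],
       [  0.        ,   0.        ,   1.        ]]), 'camera_from_world': array([[ 0.4234664 ,  0.9056755 , -0.02069076, -0.25307436],
       [-0.51355658,  0.25881335,  0.81809247,  0.20275456],
       [ 0.74628135, -0.3358088 ,  0.57471437, -1.85204226],
       [ 0.        ,  
[... 206 characters left out ...]
'camera_from_world': array([[-0.02535667, -0.99957507, -0.01437777,  0.04730643],
       [ 0.99832863, -0.02606697,  0.05157958, -0.50466916],
       [-0.05193244, -0.01304585,  0.99856538, -1.55520617],
       [ 0.        ,  0.        ,  0.        ,  1.        ]])}
wrist {'K': array([[299.39556316,   0.        , 322.81919616],
       [  0.        , 299.39556316, 205.43134738],
       [  0.        ,   0.        ,   1.        ]]), 'camera_from_world': array([[ 0.23466454, -0.9720749 , -0.0017151 , -0.57433305],
       [ 0.93134129,  0.22533592, -0.2860544 ,  0.03704609],
       [ 0.27845278,  0.06552948,  0.95821184, -0.38022491],
       [ 0.        ,  0.        ,  0.        ,  1.        ]])}
```

View pics/scene0.png

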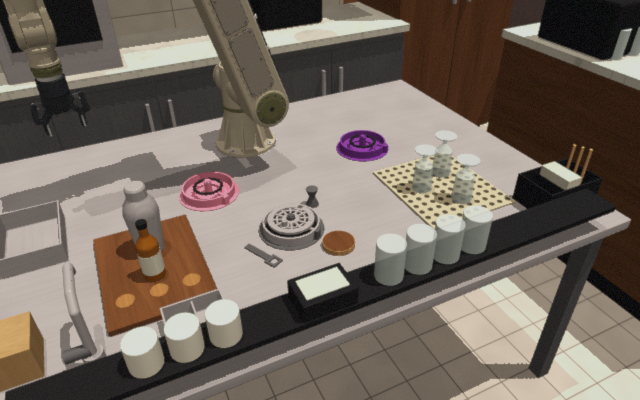

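View pics/top0.png

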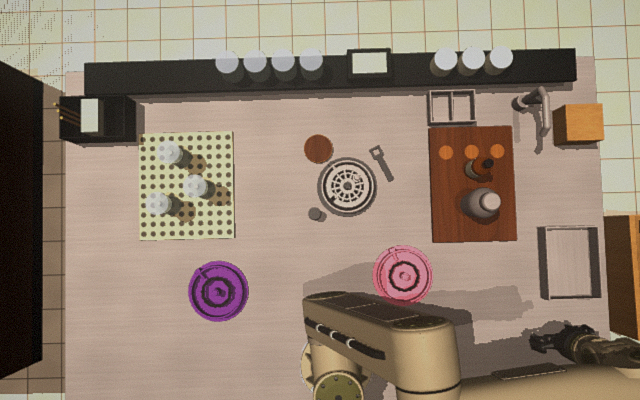

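View pics/wrist0.png

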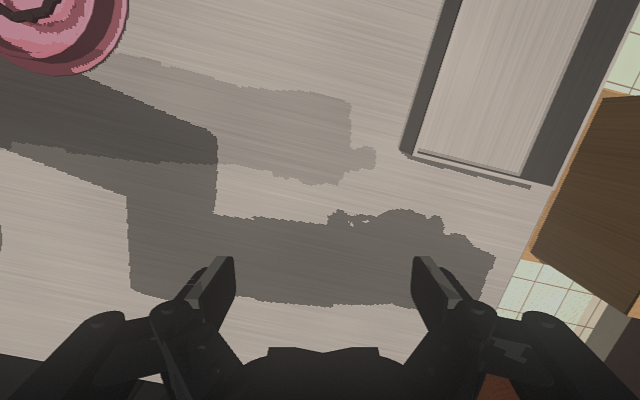

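The grey basin is at about (347,186) in the top view, with the jigger, coasters and opener around it. I'll zoom in on it and locate it in world coordinates.

```bash
cat > h.py <<'E'
import numpy as np, cv2
from workcell import get_state, eyes, env
def ray(cal,u,v,z):
    K=cal["K"];T=cal["camera_from_world"];R=T[:3,:3];t=T[:3,3]
    d=np.array([(u-K[0,2])/K[0,0],-(v-K[1,2])/K[1,1],-1]);c=-R.T@t;w=R.T@d
    return c+w*(z-c[2])/w[2]
def proj(cal,p):
    K=cal["K"];T=cal["camera_from_world"];q=T[:3,:3]@np.asarray(p)+T[:3,3]
    return np.array([K[0,2]-K[0,0]*q[0]/q[2], K[1,2]+K[1,1]*q[1]/q[2]])
def Rt(s):
    w,x,y,z=s["orientation"]
    from scipy.spatial.transform import Rotation as Ro
    return Ro.from_quat([x,y,z,w])
E
python3 - <<'E'
from h import *
im=cv2.imread("pics/top0.png");c=im[146:226,297:397]
cv2.imwrite("pics/topz.png",cv2.resize(c,None,fx=7,fy=7,interpolation=cv2.INTER_CUBIC))
im=cv2.imread("pics/scene0.png");c=im[175:275,235:365]
cv2.imwrite("pics/scenez.png",cv2.resize(c,None,fx=6,fy=6,interpolation=cv2.INTER_CUBIC)[:600])
cal=eyes.calibration("top")
for n,u,v,z in [("basin",347,185.5,.032),("jig",315.5,214,.058),("coast",318,149,.016),("op",382,164,0),("op1",376,149,0),("op2",392,180,0)]: print(n,ray(cal,u,v,z))
E
```

```text
basin [ 0.54965843 -0.04655721  0.032     ]
jig [0.46332265 0.05245303 0.058     ]
coast [0.66832054 0.04061019 0.016     ]
op [ 0.61748615 -0.16030454  0.        ]
op1 [ 0.66574593 -0.14284222  0.        ]
op2 [ 0.56588906 -0.19020416  0.        ]
```

View pics/topz.png

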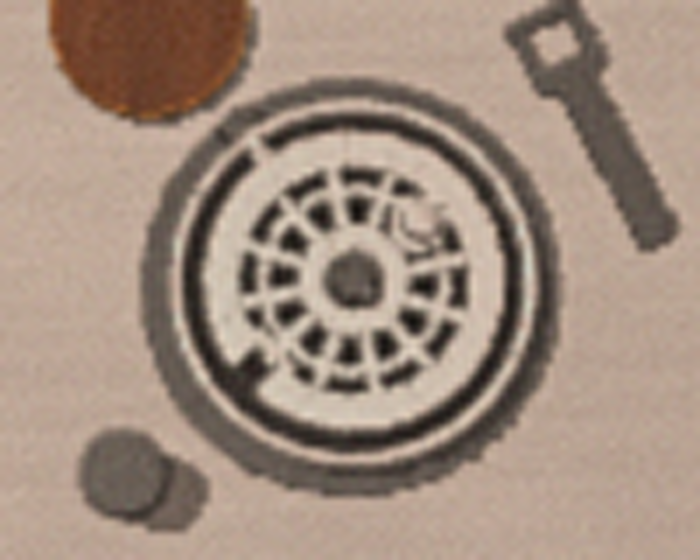

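View pics/scenez.png

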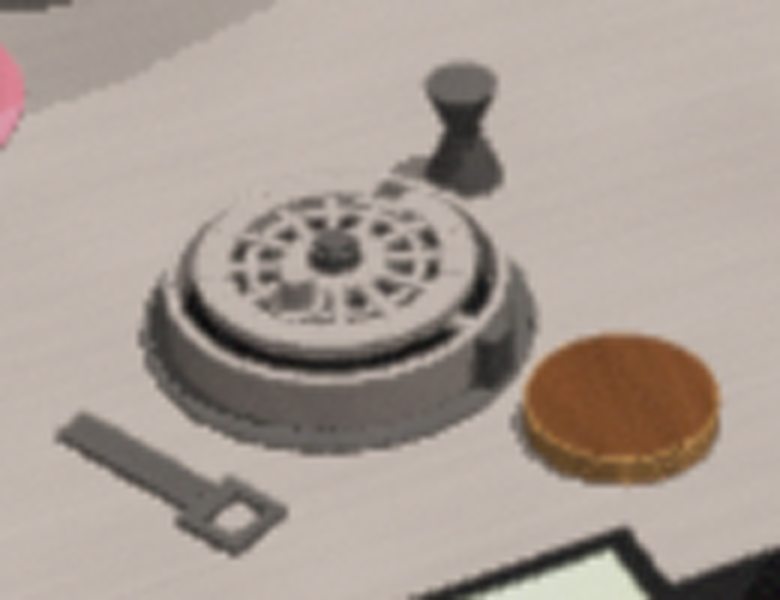

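```bash
python3 - <<'E'
from h import *
s=get_state();cal=eyes.calibration("wrist");T=cal["camera_from_world"];R=T[:3,:3]
c=-R.T@T[:3,3];Rw=Rt(s).as_matrix()
print("cam in tool",Rw.T@(c-s["tcp_pos"]),"look dir tool",Rw.T@(-R[2]),"right",Rw.T@R[0])
ct=eyes.calibration("top")
f=lambda a,b:(297+(a+.5)/7-.5,146+(b+.5)/7-.5)
B=ray(ct,*f(355,281),.032);print("B",B)
for n,p,z in [("pin",(262,150),.0315),("notch",(250,375),.04),("stub",(417,225),.058),("noz",(354,279),.052)]:
    P=ray(ct,*f(*p),z);d=P-B;print(n,P,np.hypot(*d[:2]),np.degrees(np.arctan2(d[1],d[0])))
sc=eyes.calibration("scene")
for x in ((298,294),(332,245)):
    u=235+x[0]/6-.4;v=175+x[1]/6-.4;print(ray(sc,u,v,.058 if x[0]==298 else .052))
E
```

```text
cam in tool [0.07272583 0.00021782 0.03008606] look dir tool [-2.86227431e-01 -5.78623141e-04  9.58161533e-01] right [-9.27214045e-04  9.99999517e-01  3.26906014e-04]
B [ 0.54897012 -0.04742197  0.032     ]
pin [ 0.60831947 -0.00788864  0.0315    ] 0.07131079408419898 33.66807374712478
notch [5.08140526e-01 1.49259446e-04 4.00000000e-02] 0.06269033309162156 130.63894343632214
stub [ 0.57057764 -0.07401738  0.058     ] 0.0342666134519005 -50.90775927216151
noz [ 0.54824514 -0.04621882  0.052     ] 0.001404689741057996 121.07181104584946
[ 0.58957027 -0.08304143  0.058     ]
[ 0.55515499 -0.05208722  0.052     ]
```

>>> carry_out:
  motion:
    - {"jaw": -1,"tx": 3.5,"ty": -2.45}
    - {"jaw": -1,"tx": 3.5,"ty": -2.45}
    - {"jaw": -1,"tx": 3.5,"ty": -2.45}
    - {"jaw": -1,"tx": 3.5,"ty": -2.45}
    - {"jaw": -1,"tx": 3.5,"ty": -2.45}
    - {"jaw": -1,"tx": 3.5,"ty": -2.45}
    - {"jaw": -1,"tx": 3.5,"ty": -2.45}
    - {"jaw": -1,"tx": 3.5,"ty": -2.45}
    - {"jaw": -1,"tx": 3.5,"ty": -2.45}
    - {"jaw": -1,"tx": 3.5,"ty": -2.45}
    - {"jaw": -1,"tx": 3.5,"ty": -2.45}
    - {"jaw": -1,"tx": 3.5,"ty": -2.45}
    - {"jaw": -1,"tx": 3.5,"ty": -2.45}
    - {"jaw": -1,"tx": 3.5,"ty": -2.45}
    - {"jaw": -1,"tx": 3.5,"ty": -2.45}
    - {"jaw": -1,"tx": 3.5,"ty": -2.45}

```text
invalid input at $.motion[0]: expected keys jaw, tx, ty, tz, wx, wy, wz
```

>>> carry_out:
  motion:
    - {"jaw": -1,"wz": -10.5,"tz": 0.3}
    - {"jaw": -1,"wz": -10.5,"tz": 0.3}
    - {"jaw": -1,"wz": -10.5,"tz": 0.3}
    - {"jaw": -1,"wz": -10.5,"tz": 0.3}
    - {"jaw": -1,"wz": -10.5,"tz": 0.3}
    - {"jaw": -1,"wz": -10.5,"tz": 0.3}
    - {"jaw": -1,"wz": -10.5,"tz": 0.3}
    - {"jaw": -1,"wz": -10.5,"tz": 0.3}
    - {"jaw": -1,"wz": -10.5,"tz": 0.3}
    - {"jaw": -1,"wz": -10.5,"tz": 0.3}
    - {"jaw": -1,"wz": -10.5,"tz": 0.3}
    - {"jaw": -1,"wz": -10.5,"tz": 0.3}
    - {"jaw": -1,"wz": -10.5,"tz": 0.3}
    - {"jaw": -1,"wz": -10.5,"tz": 0.3}
    - {"jaw": -1,"wz": -10.5,"tz": 0.3}
    - {"jaw": -1,"wz": -10.5,"tz": 0.3}
    - {"jaw": -1,"wz": -10.5,"tz": 0.3}
    - {"jaw": -1,"wz": -10.5,"tz": 0.3}
    - {"jaw": -1,"wz": -10.5,"tz": 0.3}
    - {"jaw": -1,"wz": -10.5,"tz": 0.3}

```text
invalid input at $.motion[0]: expected keys jaw, tx, ty, tz, wx, wy, wz
```

>>> carry_out:
  motion:
    - {"jaw": -1,"wz": -10.5}
    - {"jaw": -1,"wz": -10.5}
    - {"jaw": -1,"wz": -10.5}
    - {"jaw": -1,"wz": -10.5}
    - {"jaw": -1}

```text
invalid input at $.motion[0]: expected keys jaw, tx, ty, tz, wx, wy, wz
```

```bash
python3 - <<'E'
from h import *
s=get_state();cal=eyes.calibration("wrist");im=eyes.read_camera("wrist");cv2.imwrite("pics/w1.png",im)
np.save("c1.npy",cal,allow_pickle=True)
R=Rt(s).as_matrix();print(s["clock"],s["tcp_pos"],s["joint_pos"],np.degrees(np.arctan2(R[1,0],R[0,0])),R[:,2],s["wrist_force"])
E
```

```text
0.15 [ 0.13542173 -0.55868851  0.40402129] [-1.47260357e+00  3.13850917e-01  4.52908496e-02  1.30363609e+00
 -1.30626067e-05  1.43118825e+00] 13.624977669661682 [-1.50231693e-04  1.39180248e-03 -9.99999020e-01] [-0.23696054 -0.47293338  0.7246165 ]
```

View pics/w1.png

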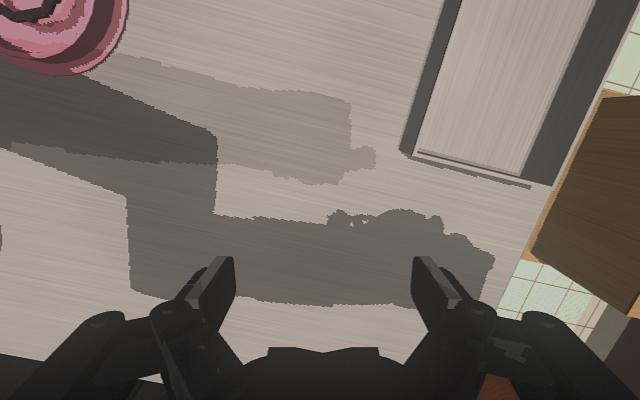

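The calls were refused because each row needs all the keys, so the arm has not moved. I'll send them again with every key filled in.

>>> carry_out:
  motion:
    - {"jaw": -1,"tx": 3.5,"ty": -2.45,"tz": 0,"wx": 0,"wy": 0,"wz": 0}
    - {"jaw": -1,"tx": 3.5,"ty": -2.45,"tz": 0,"wx": 0,"wy": 0,"wz": 0}
    - {"jaw": -1,"tx": 3.5,"ty": -2.45,"tz": 0,"wx": 0,"wy": 0,"wz": 0}
    - {"jaw": -1,"tx": 3.5,"ty": -2.45,"tz": 0,"wx": 0,"wy": 0,"wz": 0}
    - {"jaw": -1,"tx": 3.5,"ty": -2.45,"tz": 0,"wx": 0,"wy": 0,"wz": 0}
    - {"jaw": -1,"tx": 3.5,"ty": -2.45,"tz": 0,"wx": 0,"wy": 0,"wz": 0}
    - {"jaw": -1,"tx": 3.5,"ty": -2.45,"tz": 0,"wx": 0,"wy": 0,"wz": 0}
    - {"jaw": -1,"tx": 3.5,"ty": -2.45,"tz": 0,"wx": 0,"wy": 0,"wz": 0}
    - {"jaw": -1,"tx": 3.5,"ty": -2.45,"tz": 0,"wx": 0,"wy": 0,"wz": 0}
    - {"jaw": -1,"tx": 3.5,"ty": -2.45,"tz": 0,"wx": 0,"wy": 0,"wz": 0}
    - {"jaw": -1,"tx": 3.5,"ty": -2.45,"tz": 0,"wx": 0,"wy": 0,"wz": 0}
    - {"jaw": -1,"tx": 3.5,"ty": -2.45,"tz": 0,"wx": 0,"wy": 0,"wz": 0}
    - {"jaw": -1,"tx": 3.5,"ty": -2.45,"tz": 0,"wx": 0,"wy": 0,"wz": 0}
    - {"jaw": -1,"tx": 3.5,"ty": -2.45,"tz": 0,"wx": 0,"wy": 0,"wz": 0}
    - {"jaw": -1,"tx": 3.5,"ty": -2.45,"tz": 0,"wx": 0,"wy": 0,"wz": 0}
    - {"jaw": -1,"tx": 3.5,"ty": -2.45,"tz": 0,"wx": 0,"wy": 0,"wz": 0}

```text
clock: 2.2
tcp_pos: [0.5881, -0.0447, 0.4045]
orientation: [0.0, 0.993, 0.119, -0.0]
wrist_force: [0.8, -0.2, 0.9]
finger_gap: 0.0002
```

>>> carry_out:
  motion:
    - {"jaw": -1,"tx": 0,"ty": 0,"tz": 0.3,"wx": 0,"wy": 0,"wz": -10.5}
    - {"jaw": -1,"tx": 0,"ty": 0,"tz": 0.3,"wx": 0,"wy": 0,"wz": -10.5}
    - {"jaw": -1,"tx": 0,"ty": 0,"tz": 0.3,"wx": 0,"wy": 0,"wz": -10.5}
    - {"jaw": -1,"tx": 0,"ty": 0,"tz": 0.3,"wx": 0,"wy": 0,"wz": -10.5}
    - {"jaw": -1,"tx": 0,"ty": 0,"tz": 0.3,"wx": 0,"wy": 0,"wz": -10.5}
    - {"jaw": -1,"tx": 0,"ty": 0,"tz": 0.3,"wx": 0,"wy": 0,"wz": -10.5}
    - {"jaw": -1,"tx": 0,"ty": 0,"tz": 0.3,"wx": 0,"wy": 0,"wz": -10.5}
    - {"jaw": -1,"tx": 0,"ty": 0,"tz": 0.3,"wx": 0,"wy": 0,"wz": -10.5}
    - {"jaw": -1,"tx": 0,"ty": 0,"tz": 0.3,"wx": 0,"wy": 0,"wz": -10.5}
    - {"jaw": -1,"tx": 0,"ty": 0,"tz": 0.3,"wx": 0,"wy": 0,"wz": -10.5}
    - {"jaw": -1,"tx": 0,"ty": 0,"tz": 0.3,"wx": 0,"wy": 0,"wz": -10.5}
    - {"jaw": -1,"tx": 0,"ty": 0,"tz": 0.3,"wx": 0,"wy": 0,"wz": -10.5}
    - {"jaw": -1,"tx": 0,"ty": 0,"tz": 0.3,"wx": 0,"wy": 0,"wz": -10.5}
    - {"jaw": -1,"tx": 0,"ty": 0,"tz": 0.3,"wx": 0,"wy": 0,"wz": -10.5}
    - {"jaw": -1,"tx": 0,"ty": 0,"tz": 0.3,"wx": 0,"wy": 0,"wz": -10.5}
    - {"jaw": -1,"tx": 0,"ty": 0,"tz": 0.3,"wx": 0,"wy": 0,"wz": -10.5}
    - {"jaw": -1,"tx": 0,"ty": 0,"tz": 0.3,"wx": 0,"wy": 0,"wz": -10.5}
    - {"jaw": -1,"tx": 0,"ty": 0,"tz": 0.3,"wx": 0,"wy": 0,"wz": -10.5}
    - {"jaw": -1,"tx": 0,"ty": 0,"tz": 0.3,"wx": 0,"wy": 0,"wz": -10.5}
    - {"jaw": -1,"tx": 0,"ty": 0,"tz": 0.3,"wx": 0,"wy": 0,"wz": -10.5}

```text
clock: 4.7
tcp_pos: [0.5872, -0.0459, 0.3443]
orientation: [-0.0, -0.374, 0.927, 0.0]
wrist_force: [-0.2, -0.2, -0.5]
finger_gap: -0.0002
```

>>> carry_out:
  motion:
    - {"jaw": -1,"tx": 0,"ty": 0,"tz": 0.5,"wx": 0,"wy": 0,"wz": -10.5}
    - {"jaw": -1,"tx": 0,"ty": 0,"tz": 0.5,"wx": 0,"wy": 0,"wz": -10.5}
    - {"jaw": -1,"tx": 0,"ty": 0,"tz": 0.5,"wx": 0,"wy": 0,"wz": -10.5}
    - {"jaw": -1,"tx": 0,"ty": 0,"tz": 0.5,"wx": 0,"wy": 0,"wz": -10.5}
    - {"jaw": -1,"tx": 0,"ty": 0,"tz": 0,"wx": 0,"wy": 0,"wz": 0}
    - {"jaw": -1,"tx": 0,"ty": 0,"tz": 0,"wx": 0,"wy": 0,"wz": 0}

```text
clock: 5.45
tcp_pos: [0.5874, -0.046, 0.3247]
orientation: [-0.0, -0.678, 0.735, -0.0]
wrist_force: [1.0, -0.1, -0.6]
finger_gap: -0.0001
```

```bash
cat > look.py <<'E'
import sys
from h import *
n=sys.argv[1]
s=get_state();cal=eyes.calibration("wrist");im=eyes.read_camera("wrist");cv2.imwrite(f"pics/{n}.png",im)
np.save(f"{n}.npy",cal,allow_pickle=True)
R=Rt(s).as_matrix();print(s["clock"],s["tcp_pos"],s["joint_pos"],"yaw",np.degrees(np.arctan2(R[1,0],R[0,0])),R[:,2],s["wrist_force"])
E
python3 look.py w1
```

```text
5.45 [ 0.58736073 -0.04596943  0.32473921] [-2.14299534e-01  3.74017468e-01 -6.52147822e-02  1.13160219e+00
 -6.29846819e-05 -1.70572382e+00] yaw -94.54768269496513 [-5.06370912e-05 -5.34384161e-05 -9.99999997e-01] [ 0.97606534 -0.0977281  -0.57922272]
```

View pics/w1.png

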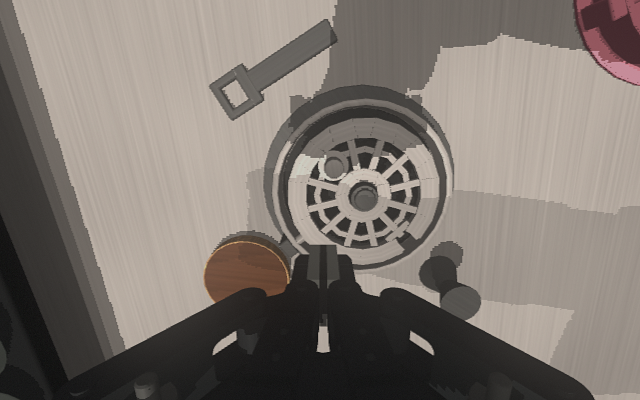

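```bash
python3 - <<'E'
from h import *
im=cv2.imread("pics/w1.png")[80:280,255:465]
cv2.imwrite("pics/w1z.png",cv2.resize(im,None,fx=3,fy=3,interpolation=cv2.INTER_CUBIC)[:600])
E
```

```text
(no output)
```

View pics/w1z.png

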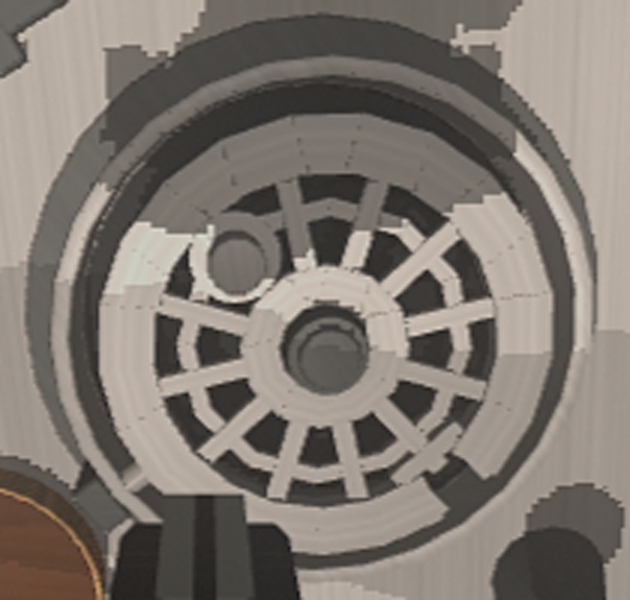

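```bash
python3 - <<'E'
from h import *
cal=np.load("w1.npy",allow_pickle=True).item()
f=lambda a,b:(255+(a+.5)/3-.5,80+(b+.5)/3-.5)
N=ray(cal,*f(329,353),.052);print("noz",N)
for n,p,z in [("stub",(238,263),.058),("notch_rim",(467,492),.04),("notch_in",(440,458),.04),("pin",(136,478),.0315),("block",(92,500),.03)]:
    P=ray(cal,*f(*p),z);d=P-N;print(n,P,np.hypot(*d[:2]),np.degrees(np.arctan2(d[1],d[0])))
for nm in("w1",):
  for r,z in((.076,.032),(.082,.032),(.066,.04)):
    pass
# fit rim outer ellipse points (zoom) 
pts=[(55,330),(100,190),(327,57),(520,140),(588,300)]
P=np.array([ray(cal,*f(*p),.032)[:2] for p in pts])
A=np.c_[2*P,np.ones(len(P))];x=np.linalg.lstsq(A,(P**2).sum(1),rcond=None)[0];print("rim",x[:2],np.sqrt(x[2]+x[0]**2+x[1]**2))
# same in top view
ct=eyes.calibration("top")
f2=lambda a,b:(297+(a+.5)/7-.5,146+(b+.5)/7-.5)
print("pin",[proj(cal,[N[0]+.07*np.cos(a),N[1]+.07*np.sin(a),.0315]) for a in np.radians([30,35,40])])
E
```

```text
noz [ 0.55198948 -0.0508087   0.052     ]
stub [ 0.57574893 -0.07910832  0.058     ] 0.03695105567731998 -49.98426038914072
notch_rim [5.10002508e-01 2.35055637e-04 4.00000000e-02] 0.06609364840029285 129.43962595849493
notch_in [ 0.51822308 -0.01168231  0.04      ] 0.05168214122494539 130.7944681264894
pin [ 0.61201723 -0.00903443  0.0315    ] 0.07313289610300093 34.83467309885359
block [ 0.62702617 -0.00196538  0.03      ] 0.0895330957370367 33.06114107824074
rim [ 0.55164256 -0.04947658] 0.07978518986060992
pin [array([298.64036605, 232.41298326]), array([302.64780366, 237.20637425]), array([307.04183723, 241.62329902])]
```

Nozzle axis at about (0.551, -0.049). The pin is at about 34°, the notch at 130° and the stub at -50°, so the grate needs about -96°. I'll lower the shut fingers ahead of the stub.

>>> carry_out:
  motion:
    - {"jaw": -1,"tx": 0.6,"ty": 0,"tz": 1.0,"wx": 0,"wy": 0,"wz": 0}
    - {"jaw": -1,"tx": 0,"ty": 0,"tz": 2.0,"wx": 0,"wy": 0,"wz": 0}
    - {"jaw": -1,"tx": 0,"ty": 0,"tz": 2.0,"wx": 0,"wy": 0,"wz": 0}
    - {"jaw": -1,"tx": 0,"ty": 0,"tz": 2.0,"wx": 0,"wy": 0,"wz": 0}
    - {"jaw": -1,"tx": 0,"ty": 0,"tz": 1.5,"wx": 0,"wy": 0,"wz": 0}
    - {"jaw": -1,"tx": 0,"ty": 0,"tz": 1.0,"wx": 0,"wy": 0,"wz": 0}
    - {"jaw": -1,"tx": 0,"ty": 0,"tz": 0.5,"wx": 0,"wy": 0,"wz": 0}
    - {"jaw": -1,"tx": 0,"ty": 0,"tz": 0.4,"wx": 0,"wy": 0,"wz": 0}
    - {"jaw": -1,"tx": 0,"ty": 0,"tz": 0,"wx": 0,"wy": 0,"wz": 0}
    - {"jaw": -1,"tx": 0,"ty": 0,"tz": 0,"wx": 0,"wy": 0,"wz": 0}

```text
clock: 6.75
tcp_pos: [0.5871, -0.052, 0.2212]
orientation: [0.0, -0.68, 0.734, -0.0]
wrist_force: [-0.7, 0.6, 0.3]
finger_gap: -0.0004
```

```bash
python3 look.py w2
```

```text
6.75 [ 0.58711475 -0.051976    0.2211714 ] [-2.24420687e-01  4.55348640e-01 -2.13763583e-01  9.00762266e-01
 -1.19465664e-04 -1.71890294e+00] yaw -94.37248397154578 [ 8.72134473e-04 -3.21617004e-04 -9.99999568e-01] [-0.71979856  0.5518179   0.29025929]
```

View pics/w2.png

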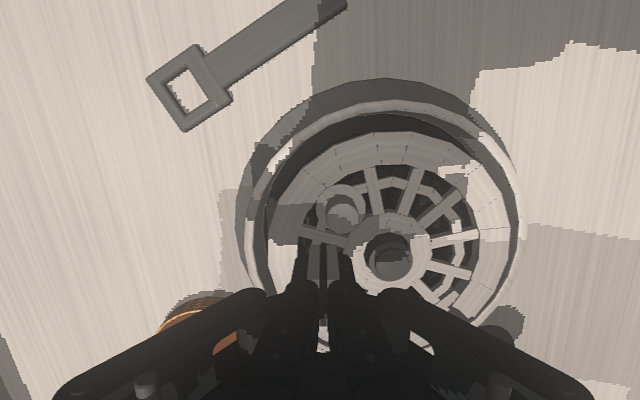

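The fingers stand behind the stub, which is at about (342,207). I'll start pushing along the arc.

>>> carry_out:
  motion:
    - {"jaw": -1,"tx": 0.31,"ty": 0.014,"tz": 0,"wx": 0,"wy": 0,"wz": 5}
    - {"jaw": -1,"tx": 0.31,"ty": 0.014,"tz": 0,"wx": 0,"wy": 0,"wz": 5}
    - {"jaw": -1,"tx": 0.31,"ty": 0.014,"tz": 0,"wx": 0,"wy": 0,"wz": 5}
    - {"jaw": -1,"tx": 0.31,"ty": 0.014,"tz": 0,"wx": 0,"wy": 0,"wz": 5}
    - {"jaw": -1,"tx": 0.31,"ty": 0.014,"tz": 0,"wx": 0,"wy": 0,"wz": 5}
    - {"jaw": -1,"tx": 0.31,"ty": 0.014,"tz": 0,"wx": 0,"wy": 0,"wz": 5}
    - {"jaw": -1,"tx": 0.31,"ty": 0.014,"tz": 0,"wx": 0,"wy": 0,"wz": 5}
    - {"jaw": -1,"tx": 0.31,"ty": 0.014,"tz": 0,"wx": 0,"wy": 0,"wz": 5}
    - {"jaw": -1,"tx": 0.31,"ty": 0.014,"tz": 0,"wx": 0,"wy": 0,"wz": 5}
    - {"jaw": -1,"tx": 0.31,"ty": 0.014,"tz": 0,"wx": 0,"wy": 0,"wz": 5}

```text
clock: 8.05
tcp_pos: [0.5726, -0.0779, 0.2211]
orientation: [0.001, -0.305, 0.952, 0.0]
wrist_force: [1.3, 2.4, -1.2]
finger_gap: 0.0001
```

```bash
python3 look.py w3
```

```text
8.05 [ 0.5726303  -0.07788768  0.22114377] [-0.27434948  0.43567251 -0.24592458  0.88746078  0.0012827  -0.89372595] yaw -144.51224541185888 [ 2.02095559e-03  7.63748500e-04 -9.99997666e-01] [ 1.25820504  2.38167161 -1.22111129]
```

View pics/w3.png

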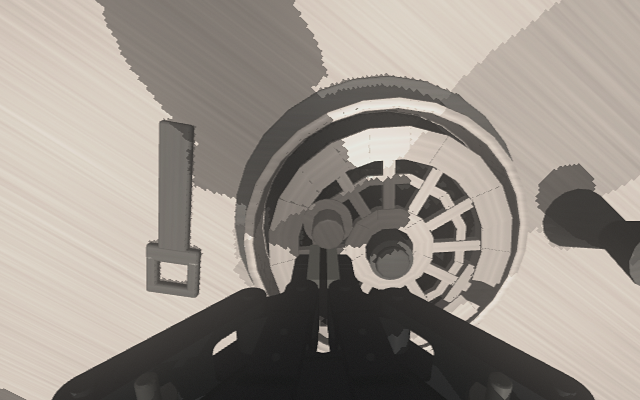

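```bash
python3 - <<'E'
from h import *
cal=np.load("w3.npy",allow_pickle=True).item()
N=ray(cal,392,256,.052);P=ray(cal,328,231,.058);d=P-N;print(N,P,np.hypot(*d[:2]),np.degrees(np.arctan2(d[1],d[0])))
E
```

```text
[ 0.54891155 -0.05174966  0.052     ] [ 0.55487725 -0.08781708  0.058     ] 0.036557466580414574 -80.60807714813107
```

Contact is good: the stub is at (328,231), which puts it at about -81°, and it needs about -146°. I'll push another 55° and look again.

>>> carry_out:
  motion:
    - {"jaw": -1,"tx": 0.31,"ty": 0.014,"tz": 0,"wx": 0,"wy": 0,"wz": 5}
    - {"jaw": -1,"tx": 0.31,"ty": 0.014,"tz": 0,"wx": 0,"wy": 0,"wz": 5}
    - {"jaw": -1,"tx": 0.31,"ty": 0.014,"tz": 0,"wx": 0,"wy": 0,"wz": 5}
    - {"jaw": -1,"tx": 0.31,"ty": 0.014,"tz": 0,"wx": 0,"wy": 0,"wz": 5}
    - {"jaw": -1,"tx": 0.31,"ty": 0.014,"tz": 0,"wx": 0,"wy": 0,"wz": 5}
    - {"jaw": -1,"tx": 0.31,"ty": 0.014,"tz": 0,"wx": 0,"wy": 0,"wz": 5}
    - {"jaw": -1,"tx": 0.31,"ty": 0.014,"tz": 0,"wx": 0,"wy": 0,"wz": 5}
    - {"jaw": -1,"tx": 0.31,"ty": 0.014,"tz": 0,"wx": 0,"wy": 0,"wz": 5}
    - {"jaw": -1,"tx": 0.31,"ty": 0.014,"tz": 0,"wx": 0,"wy": 0,"wz": 5}
    - {"jaw": -1,"tx": 0.31,"ty": 0.014,"tz": 0,"wx": 0,"wy": 0,"wz": 5}
    - {"jaw": -1,"tx": 0.31,"ty": 0.014,"tz": 0,"wx": 0,"wy": 0,"wz": 5}
    - {"jaw": -1,"tx": 0,"ty": 0,"tz": 0,"wx": 0,"wy": 0,"wz": 0}

```text
clock: 9.6
tcp_pos: [0.5399, -0.0828, 0.2211]
orientation: [0.001, 0.167, 0.986, -0.0]
wrist_force: [1.6, 0.4, -0.9]
finger_gap: -0.0
```

```bash
python3 look.py w4; python3 - <<'E'
from h import *
for n,b,f in(("top",(297,146,397,226),7),("scene",(235,175,365,275),6)):
    im=eyes.read_camera(n);cv2.imwrite(f"pics/{n}4.png",im);c=im[b[1]:b[3],b[0]:b[2]]
    cv2.imwrite(f"pics/{n}4z.png",cv2.resize(c,None,fx=f,fy=f,interpolation=cv2.INTER_CUBIC)[:600])
E
```

```text
9.6 [ 0.53993678 -0.08280074  0.22112044] [-2.99146395e-01  3.83069693e-01 -3.29639769e-01  8.56669412e-01
 -1.22987851e-05  3.71269288e-02] yaw 160.7329556280142 [ 1.35087639e-03 -4.29482294e-04 -9.99998995e-01] [ 1.57058709  0.42988047 -0.93839884]
```

View pics/w4.png

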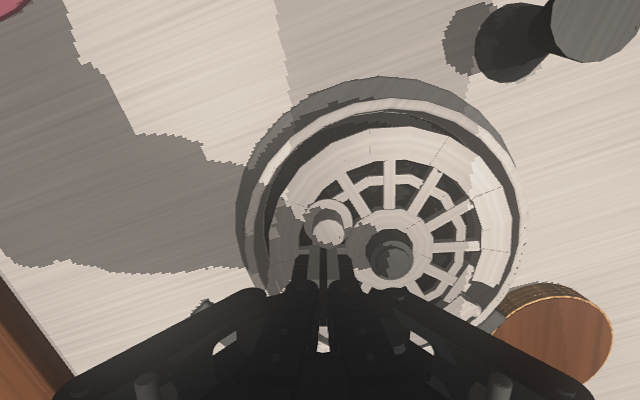

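View pics/scene4z.png

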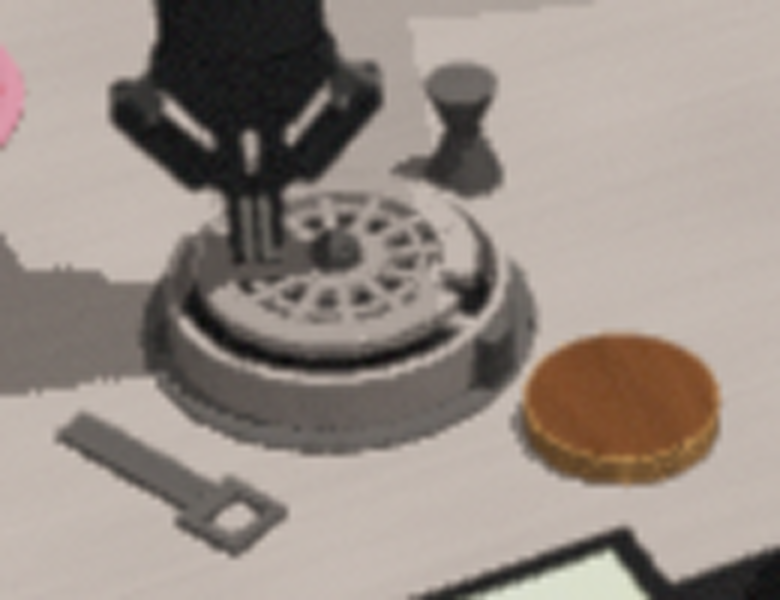

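View pics/top4z.png

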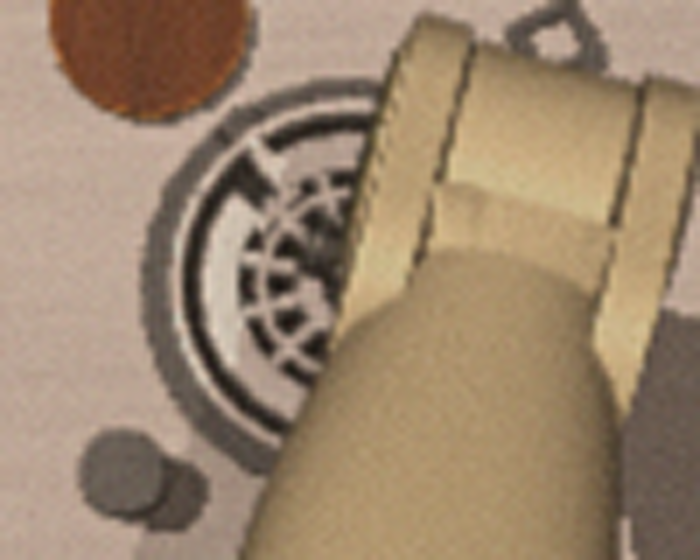

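The top view shows both the notch at about (250,178) and the pin at about (265,150) in the zoom, with roughly 8-10° still to go.

>>> carry_out:
  motion:
    - {"jaw": -1,"tx": 0.19,"ty": 0.005,"tz": 0,"wx": 0,"wy": 0,"wz": 3}
    - {"jaw": -1,"tx": 0.19,"ty": 0.005,"tz": 0,"wx": 0,"wy": 0,"wz": 3}
    - {"jaw": -1,"tx": 0,"ty": 0,"tz": 0,"wx": 0,"wy": 0,"wz": 0}

```text
clock: 10.12
tcp_pos: [0.5367, -0.0815, 0.2211]
orientation: [0.001, 0.219, 0.976, -0.0]
wrist_force: [2.1, -0.3, 0.4]
finger_gap: -0.0001
```

```bash
cat > tz.py <<'E'
import sys
from h import *
n=sys.argv[1]
im=eyes.read_camera("top");cv2.imwrite(f"pics/t{n}.png",im)
a=cv2.resize(im[156:196,312:352],None,fx=15,fy=15,interpolation=cv2.INTER_CUBIC)
cv2.imwrite(f"pics/t{n}z.png",a)
E
python3 tz.py 5; python3 look.py w5; python3 - <<'E'
from h import *
cal=np.load("w5.npy",allow_pickle=True).item();im=cv2.imread("pics/w5.png")
cv2.imwrite("pics/w5z.png",cv2.resize(im[130:330,240:540],None,fx=2.6,fy=2.6,interpolation=cv2.INTER_CUBIC))
E
```

```text
10.175 [ 0.53664861 -0.08150999  0.22107786] [-2.98629937e-01  3.77268459e-01 -3.38792256e-01  8.53054912e-01
 -1.13878591e-04  1.42549942e-01] yaw 154.72224342350086 [ 1.57280844e-03 -6.03318831e-04 -9.99998581e-01] [ 3.58732175 -1.22620012  0.19567821]
```

View pics/t5z.png

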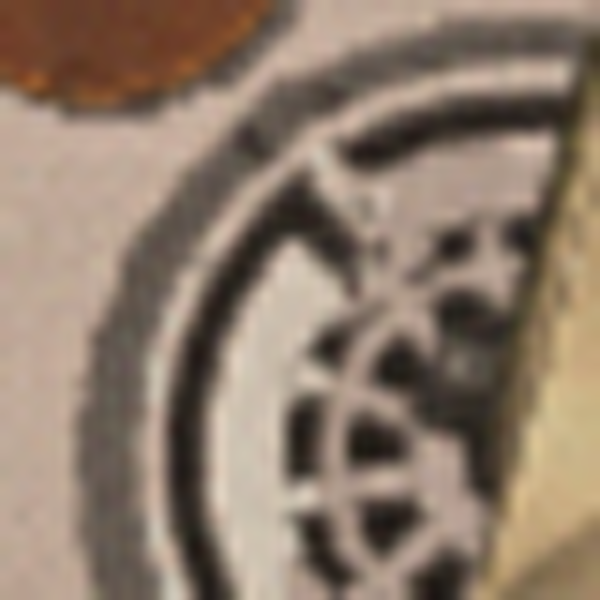

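View pics/w5z.png

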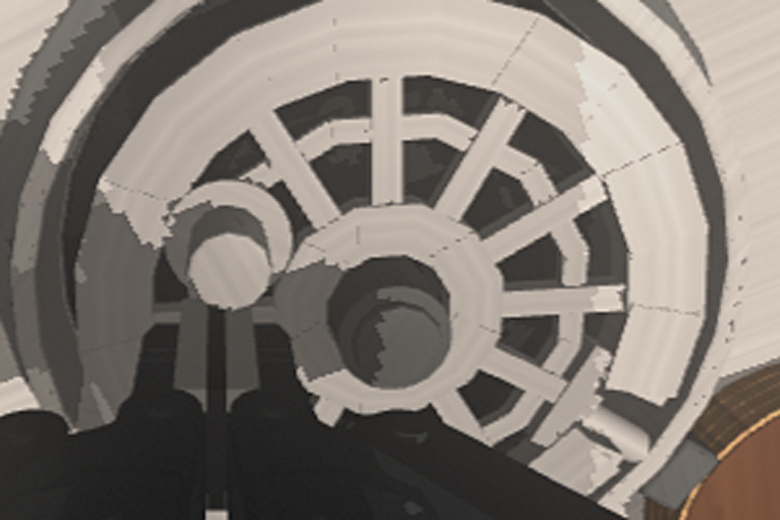

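```bash
cat > nz.py <<'E'
import sys
from h import *
n=sys.argv[1]; im=cv2.imread(f"pics/{n}.png");cal=np.load(f"{n}.npy",allow_pickle=True).item()
f=9;u0,v0=440,255;c=cv2.resize(im[v0:v0+65,u0:u0+85],None,fx=f,fy=f,interpolation=cv2.INTER_CUBIC)
cv2.imwrite(f"pics/{n}n.png",c)
E
python3 nz.py w5
```

```text
(no output)
```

View pics/w5n.png

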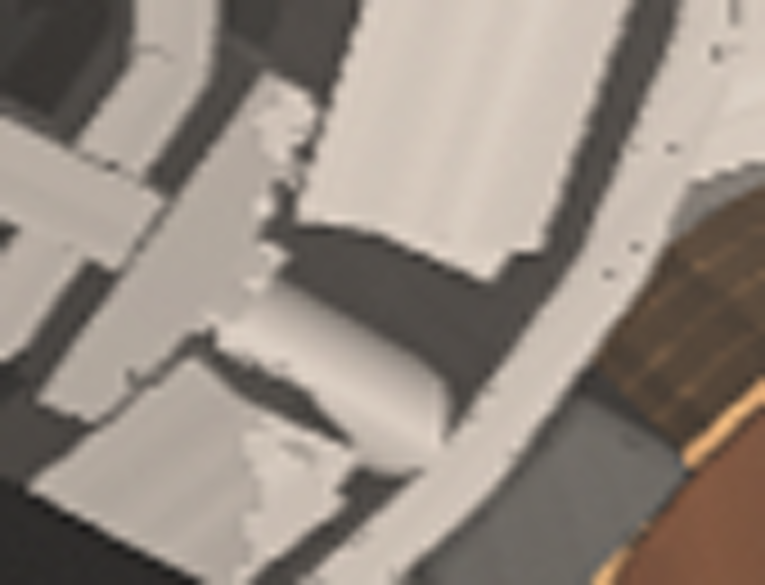

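```bash
cat > na.py <<'E'
from h import *
def run(n,up,lo,pu,pl,nz):
    cal=np.load(f"{n}.npy",allow_pickle=True).item()
    g=lambda p,z:ray(cal,440+(p[0]+.5)/9-.5,255+(p[1]+.5)/9-.5,z)[:2]
    N=ray(cal,*nz,.052)[:2];C=np.array([.551,-.0495]);print("noz",N)
    pr=lambda P,O:(round(float(np.hypot(*(P-O))),4),round(float(np.degrees(np.arctan2(*(P-O)[::-1]))),1))
    for nm,L,z in(("up",up,.04),("lo",lo,.04),("pinu",pu,.029),("pinl",pl,.029)):
        Q=[g(p,z) for p in L];d=Q[1]-Q[0];print(nm,[pr(q,N) for q in Q],"dir",np.degrees(np.arctan2(d[1],d[0])))
    u=[g(p,.04) for p in up];l=[g(p,.04) for p in lo];a=[g(p,.029) for p in pu];b=[g(p,.029) for p in pl]
    ax=np.array([np.cos(np.radians(34.3)),np.sin(np.radians(34.3))]);n_=np.array([-ax[1],ax[0]])
    print("lateral mm about pin axis dir: up",[1e3*float((q-N)@n_) for q in u],"lo",[1e3*float((q-N)@n_) for q in l],"pin",[1e3*float((q-N)@n_) for q in a],[1e3*float((q-N)@n_) for q in b])
E
python3 - <<'E'
from na import run
# nozzle in w5z: top centre (405,345)/2.6
run("w5",[(300,222),(490,278)],[(190,360),(355,460)],[(285,288),(440,375)],[(215,345),(365,462)],(240+405/2.6,130+345/2.6))
E
```

```text
noz [ 0.55231021 -0.04771604]
up [(0.0506, 45.5), (0.0639, 45.8)] dir 47.070360891912344
lo [(0.0499, 32.4), (0.0638, 32.3)] dir 32.19792272679201
pinu [(0.0607, 36.9), (0.0742, 36.5)] dir 34.35044436803744
pinl [(0.0593, 31.3), (0.0743, 30.2)] dir 26.126599326739914
lateral mm about pin axis dir: up [9.786641050032403, 12.721154641240412] lo [-1.6715103855258335, -2.180561583652911] pin [2.80138023726328, 2.813279328505133] [-3.1522126804642188, -5.282781478035471]
```

The notch middle is at about 39° and the pin at about 34°, so another 5° or so is needed.

>>> carry_out:
  motion:
    - {"jaw": -1,"tx": 0.16,"ty": 0.004,"tz": 0,"wx": 0,"wy": 0,"wz": 2.5}
    - {"jaw": -1,"tx": 0.16,"ty": 0.004,"tz": 0,"wx": 0,"wy": 0,"wz": 2.5}
    - {"jaw": -1,"tx": 0,"ty": 0,"tz": 0,"wx": 0,"wy": 0,"wz": 0}
    - {"jaw": -1,"tx": 0,"ty": 0,"tz": 0,"wx": 0,"wy": 0,"wz": 0}

```text
clock: 10.72
tcp_pos: [0.5337, -0.08, 0.221]
orientation: [0.001, 0.261, 0.965, -0.0]
wrist_force: [4.9, -1.2, 1.5]
finger_gap: -0.0
```

```bash
python3 look.py w6; python3 nz.py w6
```

```text
10.725 [ 0.53371783 -0.07998266  0.22102711] [-2.97495357e-01  3.72249531e-01 -3.46718242e-01  8.50434849e-01
 -1.77220347e-04  2.31570618e-01] yaw 149.686739578561 [ 1.28053514e-03 -5.77967114e-04 -9.99999013e-01] [ 4.9470657  -1.20587462  1.45521813]
```

View pics/w6n.png

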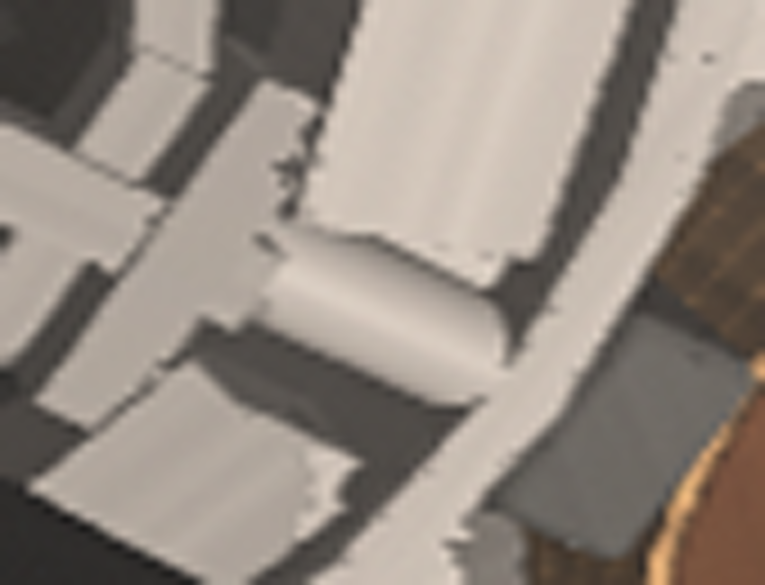

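View pics/w6.png

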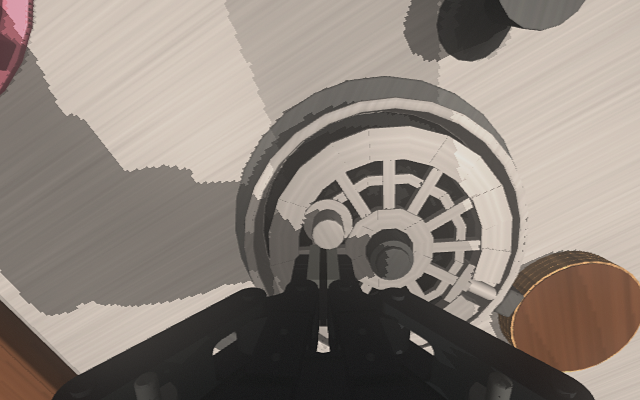

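```bash
python3 - <<'E'
from na import run
run("w6",[(305,215),(490,285)],[(190,360),(360,465)],[(270,235),(500,315)],[(260,325),(440,400)],(392,255))
from h import *
cal=np.load("w6.npy",allow_pickle=True).item()
# predicted pixels for pin edges if centre C, angle a ; compare
for C in((.551,-.0495),(.5523,-.0477)):
  for a in(33,34.3,36):
    r=np.radians(a);e=np.array([np.cos(r),np.sin(r)]);n=np.array([-e[1],e[0]])
    out=[]
    for R in(.056,.072):
      P=np.array([*(np.array(C)+R*e),.0315]);q=proj(cal,P);out.append(((q-[440,255]+.5)*9-.5).round())
    print(C,a,out)
    Q=[]
    for R in(.052,.064):
      for s in(.007,-.007):
        P=np.array([*(np.array(C)+R*e+s*n),.040]);q=proj(cal,P);Q.append(((q-[440,255]+.5)*9-.5).round().tolist())
    print("   notch",Q)
E
```

```text
noz [ 0.54735798 -0.047411  ]
up [(0.0542, 37.4), (0.0677, 37.5)] dir 37.76013234464019
lo [(0.0541, 24.7), (0.0685, 25.1)] dir 26.716240422605257
pinu [(0.0613, 32.0), (0.0789, 33.6)] dir 39.2210062314338
pinl [(0.0651, 26.7), (0.0795, 28.3)] dir 35.598910749861155
lateral mm about pin axis dir: up [2.978010297191368, 3.790150426204859] lo [-9.001194311744266, -10.9009510406152] pin [-2.483384380617699, -0.9622784523923967] [-8.652087662048276, -8.322468970734537]
(0.551, -0.0495) 33 [array([223., 266.]), array([419., 359.])]
   notch [[294.0, 226.0], [169.0, 398.0], [450.0, 301.0], [323.0, 470.0]]
(0.551, -0.0495) 34.3 [array([233., 251.]), array([433., 340.])]
   notch [[303.0, 210.0], [181.0, 385.0], [462.0, 282.0], [338.0, 453.0]]
(0.551, -0.0495) 36 [array([247., 231.]), array([451., 315.])]
   notch [[313.0, 189.0], [197.0, 367.0], [476.0, 256.0], [357.0, 432.0]]
(0.5523, -0.0477) 33 [array([255., 269.]), array([452., 362.])]
   notch [[329.0, 229.0], [203.0, 401.0], [485.0, 304.0], [357.0, 473.0]]
(0.5523, -0.0477) 34.3 [array([266., 254.]), array([466., 343.])]
   notch [[337.0, 213.0], [215.0, 387.0], [496.0, 285.0], [372.0, 456.0]]
(0.5523, -0.0477) 36 [array([280., 234.]), array([483., 318.])]
   notch [[348.0, 192.0], [231.0, 370.0], [510.0, 259.0], [390.0, 434.0]]
```

My estimate says about 1.5-2° is still missing, though this view has sideways parallax. I'll nudge 1.5°, back away, and look along the pin axis, where sideways parallax cancels.

>>> carry_out:
  motion:
    - {"jaw": -1,"tx": 0.1,"ty": 0.002,"tz": 0,"wx": 0,"wy": 0,"wz": 1.5}
    - {"jaw": -1,"tx": 0,"ty": 0,"tz": 0,"wx": 0,"wy": 0,"wz": 0}
    - {"jaw": -1,"tx": -0.7,"ty": 0,"tz": 0,"wx": 0,"wy": 0,"wz": 0}
    - {"jaw": -1,"tx": -0.8,"ty": 0,"tz": 0,"wx": 0,"wy": 0,"wz": 0}
    - {"jaw": -1,"tx": 0,"ty": 0,"tz": -2,"wx": 0,"wy": 0,"wz": 0}
    - {"jaw": -1,"tx": 0,"ty": 0,"tz": -3.5,"wx": 0,"wy": 0,"wz": 0}
    - {"jaw": -1,"tx": 0,"ty": 0,"tz": -3.5,"wx": 0,"wy": 0,"wz": 0}
    - {"jaw": -1,"tx": 0,"ty": 0,"tz": 0,"wx": 0,"wy": 0,"wz": -9.4}
    - {"jaw": -1,"tx": 0,"ty": 0,"tz": 0,"wx": 0,"wy": 0,"wz": -9.4}
    - {"jaw": -1,"tx": 0,"ty": 0,"tz": 0,"wx": 0,"wy": 0,"wz": -9.4}
    - {"jaw": -1,"tx": 0,"ty": 0,"tz": 0,"wx": 0,"wy": 0,"wz": -9.4}
    - {"jaw": -1,"tx": 0,"ty": 0,"tz": 0,"wx": 0,"wy": 0,"wz": -9.4}
    - {"jaw": -1,"tx": 0,"ty": 0,"tz": 0,"wx": 0,"wy": 0,"wz": -9.4}
    - {"jaw": -1,"tx": 0,"ty": 0,"tz": 0,"wx": 0,"wy": 0,"wz": -9.4}
    - {"jaw": -1,"tx": -2.1,"ty": 0.72,"tz": 0,"wx": 0,"wy": 0,"wz": 0}
    - {"jaw": -1,"tx": -2.1,"ty": 0.72,"tz": 0,"wx": 0,"wy": 0,"wz": 0}
    - {"jaw": -1,"tx": -2.1,"ty": 0.72,"tz": 0,"wx": 0,"wy": 0,"wz": 0}
    - {"jaw": -1,"tx": -2.1,"ty": 0.72,"tz": 0,"wx": 0,"wy": 0,"wz": 0}
    - {"jaw": -1,"tx": 0,"ty": 0,"tz": 0,"wx": 0,"wy": 0,"wz": 0}
    - {"jaw": -1,"tx": 0,"ty": 0,"tz": 0,"wx": 0,"wy": 0,"wz": 0}

```text
clock: 13.28
tcp_pos: [0.5987, -0.0161, 0.3104]
orientation: [-0.0, -0.292, 0.956, -0.0]
wrist_force: [0.0, -0.2, -1.2]
finger_gap: -0.0002
```

```bash
python3 look.py w7
```

```text
13.275 [ 0.59871683 -0.01608108  0.31044263] [-1.60738374e-01  4.01073330e-01 -6.10579608e-02  1.10936864e+00
 -4.01354655e-04 -7.53437820e-01] yaw -146.04081089203862 [-7.58770264e-04 -2.83571067e-04 -9.99999672e-01] [ 0.00883078 -0.15889159 -1.21463163]
```

View pics/w7.png

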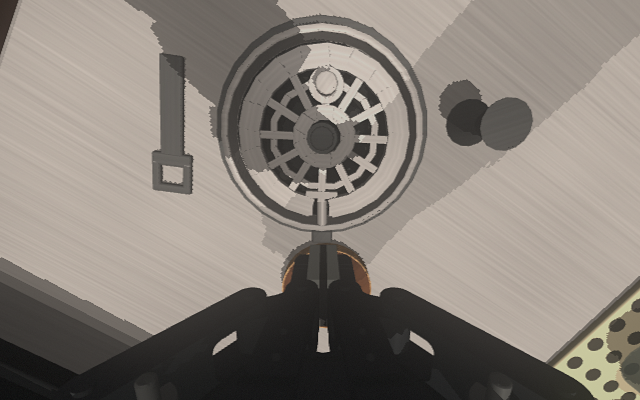

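```bash
python3 - <<'E'
from h import *
im=cv2.imread("pics/w7.png")
cv2.imwrite("pics/w7n.png",cv2.resize(im[185:245,282:362],None,fx=10,fy=10,interpolation=cv2.INTER_CUBIC))
cv2.imwrite("pics/w7s.png",cv2.resize(im[60:160,270:380],None,fx=6,fy=6,interpolation=cv2.INTER_CUBIC))
E
```

```text
(no output)
```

View pics/w7n.png

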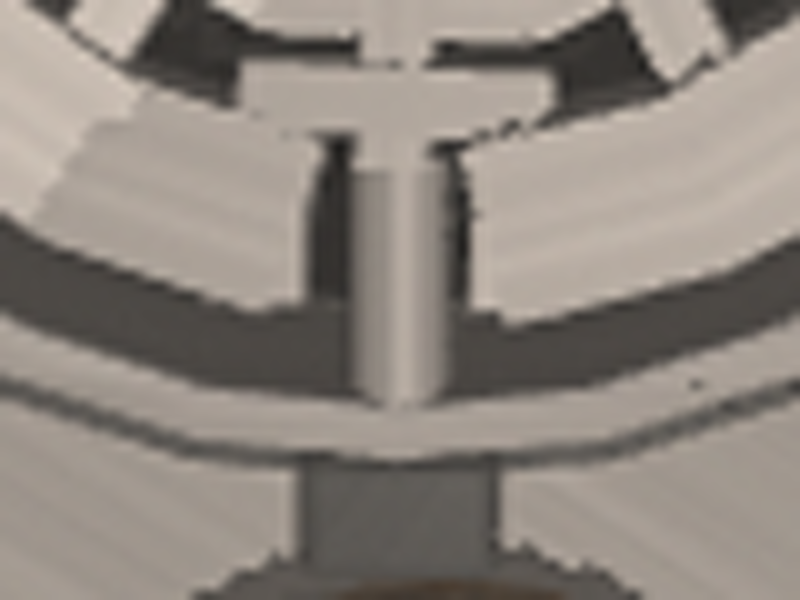

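View pics/w7s.png

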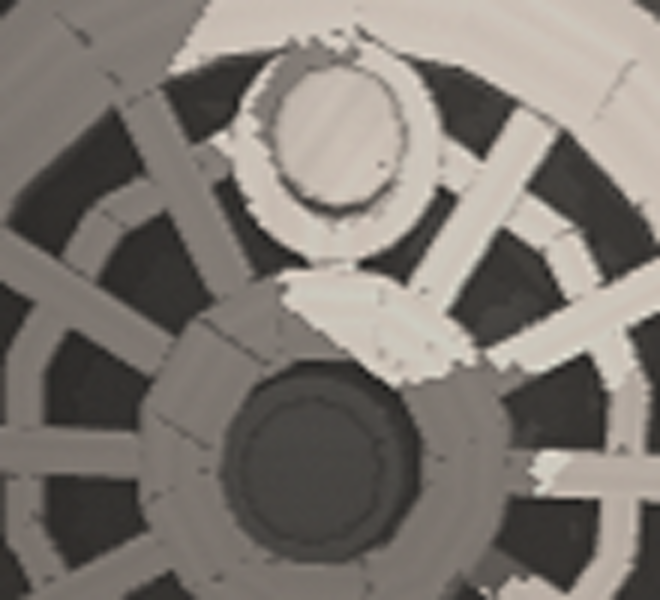

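In this view the notch spans 308-470 and the pin 353-448 (zoom columns). That leaves gaps of about 3.9 mm and 1.9 mm, so the notch clears the pin on both sides. Next I'll locate the stub top to press on.

```bash
python3 - <<'E'
from h import *
cal=np.load("w7.npy",allow_pickle=True).item()
S=ray(cal,270+340.5/6-.5,60+138.5/6-.5,.058);N=ray(cal,270+313/6-.5,60+460/6-.5,.052);print(S,N)
s=get_state();print(Rt(s).as_matrix().T@(S-s["tcp_pos"])*100)
E
```

```text
[ 0.51832623 -0.0674029   0.058     ] [ 0.55041863 -0.04971756  0.052     ]
[ 9.4856637   0.24392687 25.26012631]
```

>>> carry_out:
  motion:
    - {"jaw": -1,"tx": 2.4,"ty": 0.06,"tz": 0,"wx": 0,"wy": 0,"wz": 0}
    - {"jaw": -1,"tx": 2.4,"ty": 0.06,"tz": 0,"wx": 0,"wy": 0,"wz": 0}
    - {"jaw": -1,"tx": 2.4,"ty": 0.06,"tz": 0,"wx": 0,"wy": 0,"wz": 0}
    - {"jaw": -1,"tx": 2.3,"ty": 0.06,"tz": 0,"wx": 0,"wy": 0,"wz": 0}
    - {"jaw": -1,"tx": 0,"ty": 0,"tz": 2.5,"wx": 0,"wy": 0,"wz": 0}
    - {"jaw": -1,"tx": 0,"ty": 0,"tz": 2.5,"wx": 0,"wy": 0,"wz": 0}
    - {"jaw": -1,"tx": 0,"ty": 0,"tz": 1.5,"wx": 0,"wy": 0,"wz": 0}
    - {"jaw": -1,"tx": 0,"ty": 0,"tz": 0.7,"wx": 0,"wy": 0,"wz": 0}
    - {"jaw": -1,"tx": 0,"ty": 0,"tz": 0,"wx": 0,"wy": 0,"wz": 0}
    - {"jaw": -1,"tx": 0,"ty": 0,"tz": 0,"wx": 0,"wy": 0,"wz": 0}

```text
clock: 14.58
tcp_pos: [0.519, -0.0675, 0.2394]
orientation: [0.001, -0.292, 0.956, -0.0]
wrist_force: [0.6, 0.2, 0.0]
finger_gap: -0.0001
```

```bash
python3 look.py w8;python3 - <<'E'
from h import *
im=eyes.read_camera("scene");c=im[175:275,235:365]
cv2.imwrite(f"pics/scene8z.png",cv2.resize(c,None,fx=6,fy=6,interpolation=cv2.INTER_CUBIC)[:600])
E
```

```text
14.575 [ 0.5190181  -0.06751697  0.23941861] [-2.82778257e-01  3.25238257e-01 -3.64814062e-01  8.79397982e-01
 -1.31088394e-04 -8.74933159e-01] yaw -146.07200399880224 [ 1.25598942e-03 -5.01456250e-04 -9.99999086e-01] [0.64412167 0.22115546 0.03128871]
```

View pics/w8.png

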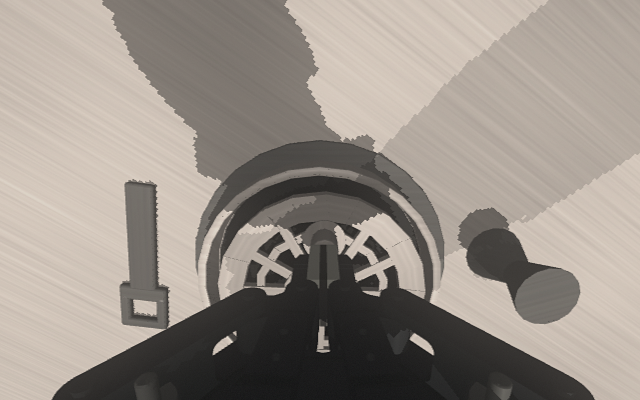

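View pics/scene8z.png

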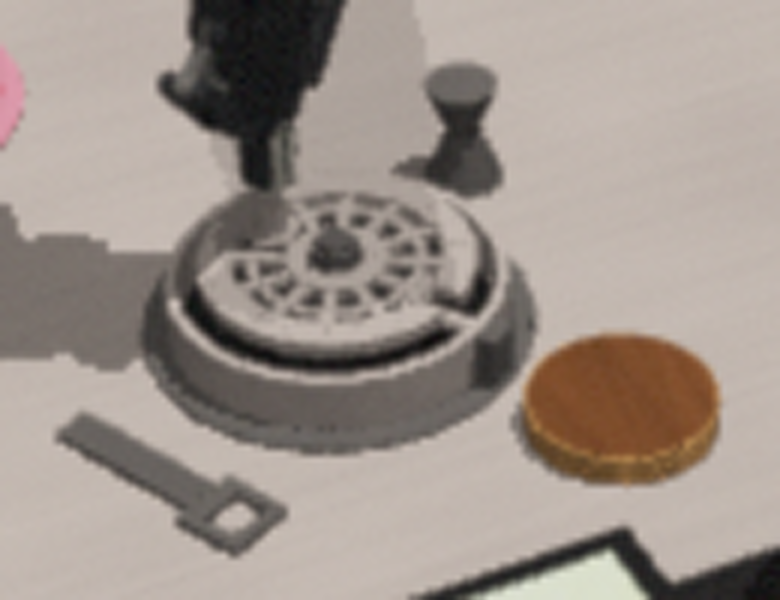

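The fingertips stand over the stub. I'll go down to contact and then press in small steps while watching the force.

>>> carry_out:
  motion:
    - {"jaw": -1,"tx": 0,"ty": 0,"tz": 0.4,"wx": 0,"wy": 0,"wz": 0}
    - {"jaw": -1,"tx": 0,"ty": 0,"tz": 0.3,"wx": 0,"wy": 0,"wz": 0}
    - {"jaw": -1,"tx": 0,"ty": 0,"tz": 0.1,"wx": 0,"wy": 0,"wz": 0}
    - {"jaw": -1,"tx": 0,"ty": 0,"tz": 0.1,"wx": 0,"wy": 0,"wz": 0}
    - {"jaw": -1,"tx": 0,"ty": 0,"tz": 0.1,"wx": 0,"wy": 0,"wz": 0}
    - {"jaw": -1,"tx": 0,"ty": 0,"tz": 0.1,"wx": 0,"wy": 0,"wz": 0}
    - {"jaw": -1,"tx": 0,"ty": 0,"tz": 0,"wx": 0,"wy": 0,"wz": 0}

```text
clock: 15.55
tcp_pos: [0.5185, -0.0674, 0.2283]
orientation: [0.0, -0.292, 0.956, -0.0]
wrist_force: [-2.2, -0.2, 7.8]
finger_gap: 0.0002
```

>>> carry_out:
  motion:
    - {"jaw": -1,"tx": 0,"ty": 0,"tz": 0.1,"wx": 0,"wy": 0,"wz": 0}
    - {"jaw": -1,"tx": 0,"ty": 0,"tz": 0.1,"wx": 0,"wy": 0,"wz": 0}
    - {"jaw": -1,"tx": 0,"ty": 0,"tz": 0.1,"wx": 0,"wy": 0,"wz": 0}
    - {"jaw": -1,"tx": 0,"ty": 0,"tz": 0,"wx": 0,"wy": 0,"wz": 0}

```text
clock: 16.05
tcp_pos: [0.5185, -0.0674, 0.2253]
orientation: [0.0, -0.292, 0.956, -0.0]
wrist_force: [-2.0, 0.9, 6.2]
finger_gap: 0.0
```

The seat is moving at 6-8 N, which means the notch has passed over the pin. I'll keep pressing to the stop.

>>> carry_out:
  motion:
    - {"jaw": -1,"tx": 0,"ty": 0,"tz": 0.1,"wx": 0,"wy": 0,"wz": 0}
    - {"jaw": -1,"tx": 0,"ty": 0,"tz": 0.1,"wx": 0,"wy": 0,"wz": 0}
    - {"jaw": -1,"tx": 0,"ty": 0,"tz": 0.05,"wx": 0,"wy": 0,"wz": 0}
    - {"jaw": -1,"tx": 0,"ty": 0,"tz": 0.05,"wx": 0,"wy": 0,"wz": 0}
    - {"jaw": -1,"tx": 0,"ty": 0,"tz": 0,"wx": 0,"wy": 0,"wz": 0}

```text
clock: 16.68
tcp_pos: [0.5185, -0.0674, 0.2232]
orientation: [0.0, -0.292, 0.956, -0.0]
wrist_force: [-5.6, 0.9, 14.2]
finger_gap: 0.0002
```

>>> carry_out:
  motion:
    - {"jaw": -1,"tx": 0,"ty": 0,"tz": 0.06,"wx": 0,"wy": 0,"wz": 0}
    - {"jaw": -1,"tx": 0,"ty": 0,"tz": 0,"wx": 0,"wy": 0,"wz": 0}

```text
clock: 16.92
tcp_pos: [0.5184, -0.0674, 0.2232]
orientation: [0.0, -0.292, 0.956, -0.001]
wrist_force: [-6.0, 0.9, 18.1]
finger_gap: -0.0002
```

It has stopped firm at tip height 50.2 mm, against 50 expected when home. I'll lift straight up and go back to the viewing pose.

>>> carry_out:
  motion:
    - {"jaw": -1,"tx": 0,"ty": 0,"tz": -0.2,"wx": 0,"wy": 0,"wz": 0}
    - {"jaw": -1,"tx": 0,"ty": 0,"tz": -1,"wx": 0,"wy": 0,"wz": 0}
    - {"jaw": -1,"tx": 0,"ty": 0,"tz": -2.5,"wx": 0,"wy": 0,"wz": 0}
    - {"jaw": -1,"tx": 0,"ty": 0,"tz": -2.5,"wx": 0,"wy": 0,"wz": 0}
    - {"jaw": -1,"tx": 0,"ty": 0,"tz": -2.5,"wx": 0,"wy": 0,"wz": 0}
    - {"jaw": -1,"tx": -2.4,"ty": -0.06,"tz": 0,"wx": 0,"wy": 0,"wz": 0}
    - {"jaw": -1,"tx": -2.4,"ty": -0.06,"tz": 0,"wx": 0,"wy": 0,"wz": 0}
    - {"jaw": -1,"tx": -2.4,"ty": -0.06,"tz": 0,"wx": 0,"wy": 0,"wz": 0}
    - {"jaw": -1,"tx": -2.3,"ty": -0.06,"tz": 0,"wx": 0,"wy": 0,"wz": 0}
    - {"jaw": -1,"tx": 0,"ty": 0,"tz": 0,"wx": 0,"wy": 0,"wz": 0}
    - {"jaw": -1,"tx": 0,"ty": 0,"tz": 0,"wx": 0,"wy": 0,"wz": 0}

```text
clock: 18.3
tcp_pos: [0.5982, -0.0165, 0.3078]
orientation: [-0.001, -0.292, 0.956, 0.0]
wrist_force: [-0.9, 0.1, -0.2]
finger_gap: 0.0003
```

```bash
python3 look.py w9;python3 - <<'E'
from h import *
im=eyes.read_camera("scene");cv2.imwrite("pics/scene9.png",im);c=im[175:275,235:365]
cv2.imwrite(f"pics/scene9z.png",cv2.resize(c,None,fx=6,fy=6,interpolation=cv2.INTER_CUBIC)[:600])
im=cv2.imread("pics/w9.png")[0:270,190:460]
cv2.imwrite("pics/w9n.png",cv2.resize(im,None,fx=2.2,fy=2.2,interpolation=cv2.INTER_CUBIC))
E
```

```text
18.3 [ 0.59824784 -0.01650547  0.30782571] [-1.61588809e-01  4.02127039e-01 -6.61524815e-02  1.10375087e+00
 -3.18914616e-04 -7.53783060e-01] yaw -146.06973787957546 [-1.26929772e-03 -1.16215668e-04 -9.99999188e-01] [-0.86042203  0.13787586 -0.20207009]
```

View pics/w9n.png

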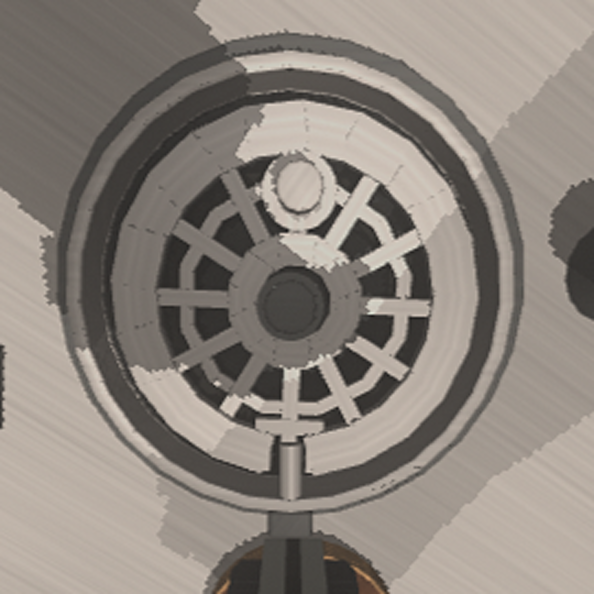

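View pics/scene9z.png

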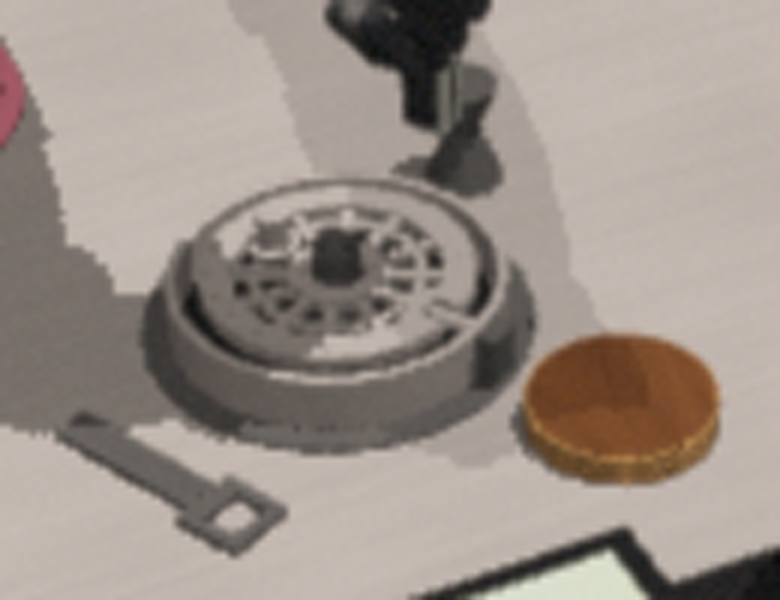

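The scene view shows the grate level with the rim and the pin inside the notch, and the neighbouring objects where they were. I'll rise a bit more and hand in.

>>> carry_out:
  motion:
    - {"jaw": -1,"tx": 0,"ty": 0,"tz": -3,"wx": 0,"wy": 0,"wz": 0}
    - {"jaw": -1,"tx": 0,"ty": 0,"tz": -3,"wx": 0,"wy": 0,"wz": 0}
    - {"jaw": -1,"tx": 0,"ty": 0,"tz": 0,"wx": 0,"wy": 0,"wz": 0}
    - {"jaw": -1,"tx": 0,"ty": 0,"tz": 0,"wx": 0,"wy": 0,"wz": 0}

```text
clock: 18.9
tcp_pos: [0.5982, -0.0167, 0.3676]
orientation: [-0.0, -0.291, 0.957, 0.0]
wrist_force: [0.2, -0.2, 0.3]
finger_gap: -0.0
```

```bash
python3 - <<'E'
from h import *
print(env.hand_in())
E
```

```text
the job is handed in; nothing more can be done
None
```

The grate is turned, pressed home and handed in at 18.9 s of the 51 s allowed; the hand-in gave no verdict.

- **Turning:** I pushed the stub with shut fingers, without gripping or lifting, and turned the grate about 97° clockwise. Seen along the pin axis before pressing, the notch had about 1.9 mm and 3.9 mm clear on the two sides of the pin, so it was about 1 mm off centre.
- **Pressing:** I pressed on the stub top. The grate slid down at 6–8 N and stopped firm at 18 N, with the fingertips at 50.2 mm; 50 mm is expected when fully home. I did not measure the flush height separately.
- **Last pictures:** The pin sits inside the notch and the grate looks level with the rim. The jigger, opener and coasters are where they were. I did not re-check the shaker, bitters or glasses, but the arm never went down near them. The wrist force was back to about zero.
- **Disagreement:** My single-view estimates of the nozzle axis differed by up to about 5 mm. I relied on the view along the pin axis and on the firm stop instead.

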